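# Prime the ink refill dock

### The job

On the print studio's bench, take the keyed ink flask (the one with the wing cap and a lug on its side), turn it so that its lug faces the notch of the sprung ring cradle on the refill dock, seat it upright in the ring and press it fully down against the spring. Finish while holding: the gripper must still be pressing the flask down, and not touching the dock itself, when the program ends. Carry the flask roughly upright and leave the other things on the bench undisturbed.

Things in the scene. Friction and masses are not known exactly. Their poses are not given: they have to be found in the camera images.
- flask: Keyed refill flask: white plastic, loose, upright, 0.17-0.31 kg. Origin: centre of its underside; z up its axis; +x towards its lug. Foot 40 mm diameter, widening to a 56 mm belly at height 12 mm; shoulder from 66 mm; black collar 34 mm diameter, 86-93 mm; black wing cap on top: block 42 mm long (x), 18 mm thick (y; grip it across this), height 93-129 mm. The other bottles have round caps, no lug.
- flask_lug (a point): Point on the flask's lug, 34 mm from the flask's axis (+x) and 25 mm above its underside. The lug is a white upright rib on the belly, 8 mm wide, standing out to 39 mm from the axis, from 12 to 38 mm height.
- dock: The refill dock, fixed to the bench: black base plate 130 x 110 x 18 mm carrying the aluminium ring cradle on a coil spring at its middle. Origin: centre of the base's underside; z up; the notch of the ring and a white line on the plate lie towards +x.
- cradle_seat (a point): Centre of the ring cradle's inner floor, on which the flask's foot stands when seated; moves with the ring; 52 mm above the bench when the ring is up. Its axes are the dock's. The ring is an open cup of bore 60 mm, outer diameter 72 mm; its rim is 23 mm above this floor.
- cradle_notch (a point): Middle of the notch at rim height, 34 mm from the ring's axis towards +x. The notch is a slot about 15 mm wide right through the ring's wall, open at the top and reaching down to the inner floor. Out of line with it the lug stops on the rim and the flask stays 11 mm too high.
- cradle (a joint): Travel of the ring cradle straight down, m: 0 up, 0.014 at its bottom stop. The spring pushes it up: about 4.6 N to start it, 11 N at the bottom, so the flask's weight alone does not move it and it springs back if let go.
- bottle_a: Plain white ink bottle, 52 mm in diameter, 88 mm tall, round black cap, no lug. Leave alone. Origin: centre of its underside.
- bottle_b: A second plain bottle, same as bottle_a. Leave alone.
- pen_jar: Glass jar of pens, 76 mm in diameter, about 150 mm tall with pens. Leave alone. Origin: centre of its underside.
- tape_roll: Roll of paper tape lying flat, 76 mm in diameter, 24 mm high. Leave alone. Origin: centre of its underside.
- eraser: White eraser 55 x 24 x 14 mm. Leave alone. Origin: centre of its underside.
- steel_rule: Steel rule 300 x 32 x 4 mm lying flat, length along its x. Leave alone. Origin: centre of its underside.
- squeegee: Print squeegee with wooden grip, 150 mm long along its y, 22 mm high. Leave alone. Origin: centre of its underside.
Mind the look-alikes: they are no part of the job. Leave any yellow look-alike of the flask alone.

How it is judged:
On the way:
1. the flask has been lifted off the bench (height (world z) of flask above 0.06 m and contact force between the fingers and flask above 0.5 N), for 0.1 s.
At the end, for the whole second after the job is handed in: Flask seated in the ring (axis and underside within 4 mm, tilt under 0.1 rad), lug within 7 mm of the notch, ring down over 11 of 14 mm, dock and flask pressing over 5 N, fingers on the flask (over 3 N) and not on the dock, at rest (value of joint cradle above 0.011 m and horizontal distance between flask and cradle_seat below 0.004 m and z of flask in the frame of cradle_seat between -0.004 and 0.004 m and horizontal distance between flask_lug and cradle_notch below 0.007 m and angle between flask's own z axis and vertical below 0.1 rad and contact force between flask and dock above 5 N and contact force between the fingers and flask above 3 N and contact force between the fingers and dock below 0.5 N and linear speed of flask below 0.02 m/s); the arm keeps its last pose, push and grip.
It fails at once if another thing on the bench was shifted by more than 30 mm or knocked over (distance of any of bottle_a, bottle_b, pen_jar, tape_roll, eraser, steel_rule, squeegee from where it was at the start of the episode above 0.03 m or angle between any of bottle_a, bottle_b, pen_jar, tape_roll, eraser, steel_rule, squeegee's own z axis and vertical above 0.5 rad).
It fails at once if the flask was tipped by more than 45 degrees (angle between flask's own z axis and vertical above 0.79 rad).
It also fails if it takes over 45 s, if anything falls off the work surface, if the arm or the gripper's body presses on something with over 40 N, if the wrist force passes 120 N, or if a joint passes its speed limit or range.

### The arm

A 6-joint arm with a two-finger parallel gripper is mounted at the origin on the work surface. World frame = base frame: x ahead of the robot, y to its left, z up, the work surface at z = 0. Lengths are in m, angles in rad, forces in N, time in s.
With the tool pointing down it reaches from about 0.3 to 0.775 m from the base axis. Payload 14.6 kg.
Tool frame: the origin (TCP) lies at the very end of the fingers, on their centre line; the grasp point (between the pads) lies 19 mm behind it; z points along the fingers, y is the line along which they close (so a half turn about z gives the same grasp; the last joint's range is limited). The gripper opens to 94 mm and grips with 3 to 60 N. Pads are 16 mm wide; open, the fingers measure 119 mm over their backs; the gripper's body (75 mm by 177 mm) begins 78 mm behind the grasp point.
Start: joints at [1.034, 0.3, 1.521, -0, 1.321, -0.067], TCP at [0.249, 0.49, 0.205] pointing down, gripper open.
Joint ranges: [-3.03, 3.03], [-0.79, 2.21], [0.23, 2.52], [-1.04, 4.18], [0, 3.07], [-2.55, 2.55]. Speed limits (rad/s): [2.22, 2.22, 2.57, 3.14, 3.14, 3.14].

### API

Orientations are given as [roll, pitch, yaw] about the fixed x, y, z axes, in that order (R = Rz(yaw) Ry(pitch) Rx(roll)).
In Python, from station import ctrl, camera, camera_info, finder gives the robot as it stands.
- The arm moves only by the tool carry_out, never from a script. Its argument "motion" is a list of rows, each a list of 2 entries, a list of its own where there are three numbers: the shift along the tool's x, y, z as a fraction of full scale, then the turn about the tool's z as a fraction of full scale. A call has 1 to 12 rows; each row is the pose to reach, as a shift and turn from the pose commanded when the call began, along the tool's axes at that moment, turning the shorter way round; what a row does not reach only later rows make up. Full scale, the value 1, is 200 mm for a shift and 360 degrees for a turn. A row lasts 1/10 s, in which the tool goes at most 50 mm and 8.59 degrees, less where a joint would pass 70% of its speed; a pose out of reach is approached as far as the arm can. A call with a number of a shift or a turn outside -1 to 1 is refused whole. A call with a gripper value outside its range is refused whole. "hand" is the closure, from -1 (fully open) to 1 (shut), set as the call begins (left out, the last holds). The fingers move at their own pace and stop on an object; "force" is the grip in N (left out, the last holds). Time passes only in rows, so rows that repeat a pose let the fingers close. It gives the time, the measured TCP pose, the force, the opening and the grip force at its end, in the units of the state.
- ctrl.get_obs(): the state, without advancing time (a new reading comes with each control period).
- camera(name): name is "scene" or "top"; returns (picture, depth): 480x640x3 uint8, blue, green, red; 480x640 float32, m along the optical axis (not along the pixel's ray), 0 where there is no reading.
- camera_info(name): a dict with "camera_matrix" (3x3 intrinsics, pixels), "origin" and "attitude" of the camera in the world. Camera axes: x right, y down, z forward; pixel columns grow to the right and rows downward; lengths in m; the calibration is good to about 2 mm. A picture is of the moment at which its call begins. camera_info takes no time and is no camera call.
- ctrl.hand_in(): hands the job in; it is judged then, once.
Trained networks look in the newest picture that a camera, given by its name, has taken for a name from the list of things; names that differ only in an ending like _2 or _b are one class to them, and where a whole thing is asked for, a point or a joint stands for the part that bears it (a point fixed in the world has none). Each returns a list of dicts, best first, with "conf" (0 to 1); they miss things now and then, are a little off and sometimes report something else, mostly with a low value. They report only what shows in the picture. A call takes as long as a camera call. They do not tell look-alikes from the thing itself.
- finder.boxes_of(camera, query): "location" ([column, row] in pixels, amid what is visible of it).
- finder.cut_out(camera, query): "mask" (480x640 bool, what is visible of it) and "location" ([column, row] in pixels, amid what is visible of it).
- finder.pinpoint(camera, query): "location" ([column, row] in pixels: a listed point, or the origin of a listed thing).
The state is a dict: "time_s": time; "qpos": joint angles; "joint_vel": joint speeds; "tau": joint torques, N m; "ee_pos": TCP position; "eef_rot": TCP orientation; "force": force on the tool from outside, world axes, zero at the start; "moment": the same for the moment, N m; "grip_width": finger opening in m; "grip_force": force on a finger pad.
Only numpy, scipy, OpenCV 4.12 (cv2) and the standard library are available. Lean on these libraries where they do the work, as an engineer would, in place of code of your own. Each camera call takes 0.05 s, during which the arm holds its last target. There are 200 camera calls.

## Working session

There is one attempt and no reset: what is moved stays moved. The work goes in short steps, Python scripts to look and compute and a tool call to move; the robot and the scene stay as the last step left them, time stands still between calls to the robot, and variables do not carry over. Pictures are saved under pics/ and viewed, at most 10 in all, crops included, and the job is handed in when it is done.

Besides the shell and the picture viewer there is one more tool, called after ">>>" as name(argument=value, ...), one argument or row to a line, values as JSON. carry_out: Moves the arm, as the interface text tells. Its arguments: {"type":"object","properties":{"motion":{"type":"array","items":{"type":"array"}},"hand":{"type":"number"},"force":{"type":"number"}},"required":["motion"]}

```bash
mkdir -p pics
cat > h.py <<'E'
import numpy as np, cv2
from station import ctrl, camera, camera_info, finder
from scipy.spatial.transform import Rotation as R
def cam(n):
    i=camera_info(n); a=np.array(i["attitude"],float)
    if a.shape==(3,3): M=a
    elif a.size==3: M=R.from_euler('xyz',a).as_matrix()
    else: M=R.from_quat(a).as_matrix()
    return np.array(i["camera_matrix"]),np.array(i["origin"]),M
def atz(n,px,z):   # pixel ray cut with height z
    K,o,M=cam(n); d=M@np.linalg.inv(K)@[px[0],px[1],1]
    return o+d*(z-o[2])/d[2]
def cloud(n,depth,mask):
    K,o,M=cam(n); v,u=np.nonzero(mask&(depth>0)); Z=depth[v,u]
    return (M@(np.linalg.inv(K)@np.vstack([u,v,np.ones_like(u)])*Z)).T+o
def proj(n,p):
    K,o,M=cam(n); c=K@(M.T@(np.array(p)-o)); return c[:2]/c[2]
E
python3 - <<'E'
from h import *
for n in("scene","top"):
    i=camera_info(n);print(n,i)
    p,d=camera(n);cv2.imwrite(f"pics/{n}0.png",p);np.save(f"{n}d.npy",d)
    for q in("flask","dock","bottle_a"):
        print(q,[(np.round(r["location"]),round(r["conf"],2)) for r in finder.boxes_of(n,q)])
    for q,z in(("flask",0),("flask_lug",.025),("cradle_seat",.052),("cradle_notch",.075),("dock",0)):
        print(q,[(np.round(r["location"],1),round(r["conf"],2),atz(n,r["location"],z).round(3)) for r in finder.pinpoint(n,q)])
print(ctrl.get_obs())
E
```

```text
scene {'camera_matrix': array([[459.48313755,   0.        , 320.22499363],
       [  0.        , 459.48313755, 234.57782325],
       [  0.        ,   0.        ,   1.        ]]), 'origin': array([0.88524175, 0.58646054, 0.7382186 ]), 'attitude': array([-2.38042081,  0.0105909 ,  2.53621063])}
flask [(array([379., 198.]), 0.91), (array([413., 240.]), 0.57)]
dock [(array([285., 198.]), 0.56)]
bottle_a [(array([404., 291.]), 0.83), (array([350., 234.]), 0.75), (array([310., 312.]), 0.62)]
flask [(array([349.8, 255.2]), 0.83, array([0.475, 0.09 , 0.   ])), (array([374.8, 214.6]), 0.78, array([0.352, 0.024, 0.   ]))]
flask_lug [(array([381.9, 198.4]), 0.95, array([0.323, 0.011, 0.025])), (array([410.3, 235. ]), 0.79, array([0.348, 0.136, 0.025])), (array([338.6, 255.5]), 0.58, array([0.508, 0.094, 0.025]))]
cradle_seat [(array([285.1, 185. ]), 0.81, array([ 0.495, -0.132,  0.052]))]
cradle_notch [(array([271.7, 181.3]), 0.61, array([ 0.526, -0.136,  0.075])), (array([310.7, 320.5]), 0.39, array([0.659, 0.219, 0.075])), (array([404.3, 426.6]), 0.32, array([0.649, 0.442, 0.075]))]
dock [(ar
[... 1373 characters left out ...]
ray([ 0.494, -0.136,  0.   ]))]
{'time_s': 0.9, 'qpos': array([ 1.03444846e+00,  2.99888503e-01,  1.52099148e+00,  1.41410116e-05,
        1.32070098e+00, -6.65905657e-02]), 'joint_vel': array([-0.00089995, -0.00106979, -0.00042128,  0.00092971, -0.00073066,
       -0.00029836]), 'tau': array([-1.58122104e-03, -5.31656528e+01, -3.52913475e+01,  7.07859476e-02,
        2.13540194e-02, -1.29406885e-05]), 'ee_pos': array([0.24896002, 0.49042049, 0.2054555 ]), 'eef_rot': array([ 3.14158008e+00, -1.28928739e-05,  2.67183185e+00]), 'force': array([-0.42166189, -0.05241954, -0.43581793]), 'moment': array([-0.00055821, -0.01828287, -0.04259508]), 'grip_force': 0.0, 'grip_width': 0.09422349921026628}
```

View pics/scene0.png

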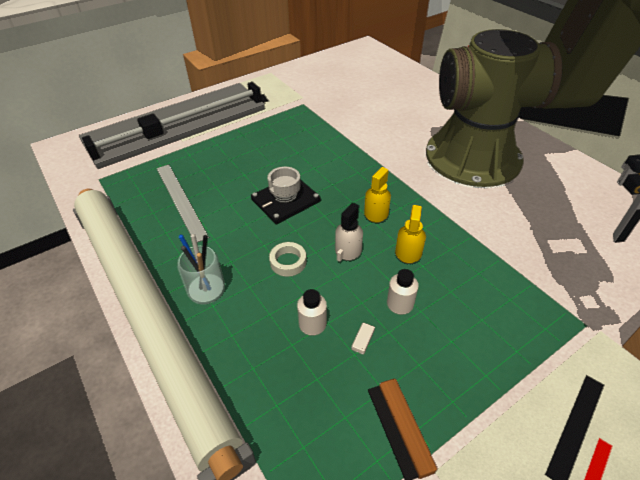

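View pics/top0.png

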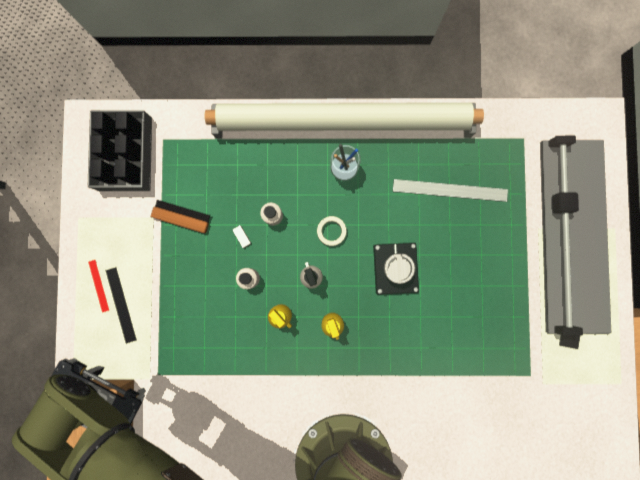

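The scene view shows five candidates for the flask:
- White flask with a black wing cap and a lug: scene (348,235), top (312,277).
- Yellow look-alikes: scene (378,198) and (410,240).
- Plain bottles with round caps: scene (403,292) and (312,312).

I choose the white one at (348,235). The dock is at scene (285,190). Next I'll check the choice in a close crop and measure it.

Run:
```python
from h import *
s=cv2.imread("pics/scene0.png");t=cv2.imread("pics/top0.png")
c=[cv2.resize(s[195:275,310:390],(400,400),interpolation=cv2.INTER_CUBIC),cv2.resize(t[235:315,272:352],(400,400),interpolation=cv2.INTER_CUBIC)]
cv2.imwrite("pics/crop0.png",np.hstack(c))
def fitcircle(P):
    A=np.c_[2*P[:,:2],np.ones(len(P))];x=np.linalg.lstsq(A,(P[:,:2]**2).sum(1),rcond=None)[0]
    return x[:2],np.sqrt(x[2]+x[0]**2+x[1]**2)
for n in("scene","top"):
    d=np.load(n+"d.npy");P=cloud(n,d,np.ones_like(d,bool))
    F=P[np.hypot(P[:,0]-.475,P[:,1]-.085)<.06]
    print(n,"bench z",np.median(P[np.hypot(P[:,0]-.475,P[:,1]+.02)<.03][:,2]))
    cap=F[F[:,2]>.1]; 
    tp=F[F[:,2]>.123]
    for nm,Q in(("cap",cap),("captop",tp)):
        m=Q[:,:2].mean(0);w,v=np.linalg.eigh(np.cov(Q[:,:2].T)); r=cv2.minAreaRect((Q[:,:2]*1000).astype(np.float32))
        print(nm,len(Q),m.round(4),Q[:,2].max().round(4),"axis deg",np.degrees(np.arctan2(v[1,1],v[0,1])).round(1),r)
    b=F[(F[:,2]>.04)&(F[:,2]<.064)];print("belly",len(b),fitcircle(b))
    D=P[(np.hypot(P[:,0]-.495,P[:,1]+.132)<.05)]
    rim=D[D[:,2]>.068];print("rim",len(rim),fitcircle(rim),rim[:,:2].mean(0),np.percentile(rim[:,2],[10,50,90]))
    B=P[(np.abs(P[:,0]-.495)<.085)&(np.abs(P[:,1]+.132)<.085)&(P[:,2]>.011)&(P[:,2]<.025)]
    print("plate",len(B),cv2.minAreaRect((B[:,:2]*1000).astype(np.float32)))
    for q,z in(("flask",0),("flask_lug",.025),("cradle_notch",.075),("cradle_seat",.052)):
        print(q,[(round(r["conf"],2),atz(n,r["location"],z).round(4)) for r in finder.pinpoint(n,q)][:3])
# all near-tall obstacles
    T=P[(P[:,2]>.05)&(P[:,0]>.25)&(P[:,0]<.75)&(abs(P[:,1])<.4)]
    print(np.unique((T[:,:2]/.04).round().astype(int),axis=0).tolist()) if n=="top" else 0
```

```text
scene bench z 0.0013936370898218198
cap 314 [0.4786 0.0879] 0.132 axis deg -164.0 ((475.1148376464844, 83.94996643066406), (43.62527084350586, 18.95144271850586), 20.197179794311523)
captop 167 [0.476  0.0852] 0.132 axis deg -158.9 ((474.4914855957031, 83.74752044677734), (42.31036376953125, 18.76131248474121), 20.52334976196289)
belly 211 (array([0.47472079, 0.08310464]), np.float64(0.027185777013162053))
rim 294 (array([ 0.49617591, -0.13343618]), np.float64(0.03331899850823759)) [ 0.49530359 -0.13257953] [0.06927312 0.07446144 0.07687539]
plate 1274 ((495.8610534667969, -133.61102294921875), (130.3689422607422, 113.3431167602539), 3.1577463150024414)
flask [(0.83, array([0.4745, 0.0898, 0.    ])), (0.78, array([0.3522, 0.0241, 0.    ]))]
flask_lug [(0.95, array([0.3225, 0.0107, 0.025 ])), (0.79, array([0.3484, 0.1355, 0.025 ])), (0.58, array([0.5077, 0.094 , 0.025 ]))]
cradle_notch [(0.61, array([ 0.5264, -0.1359,  0.075 ])), (0.39, array([0.6589, 0.2187, 0.075 ])), (0.32, array([0.6485, 0.4424, 0.075 ]))]
cradle_seat [(0.81, array([ 0.4955, -0.1316,  0.052 ]))]
top bench z 0.0019
[... 702 characters left out ...]
y([0.3713, 0.1686, 0.    ])), (0.62, array([0.3598, 0.0258, 0.    ]))]
flask_lug [(0.97, array([0.3457, 0.142 , 0.025 ])), (0.92, array([0.3169, 0.0096, 0.025 ])), (0.65, array([0.4939, 0.0978, 0.025 ]))]
cradle_notch [(0.89, array([ 0.5259, -0.1331,  0.075 ]))]
cradle_seat [(0.78, array([ 0.4924, -0.1282,  0.052 ]))]
[[6, 10], [7, 10], [8, 0], [8, 1], [9, 0], [9, 1], [9, 3], [9, 4], [9, 5], [10, 1], [10, 3], [10, 4], [10, 5], [11, -3], [11, 2], [11, 3], [11, 6], [11, 7], [12, -4], [12, -3], [12, -2], [12, 1], [12, 2], [12, 3], [12, 5], [12, 6], [12, 7], [13, -4], [13, -3], [13, -2], [13, 2], [15, 4], [15, 5], [16, 4], [16, 5], [17, 5], [18, -1], [18, 0], [18, 1], [19, -1], [19, 0], [19, 1]]
```

View pics/crop0.png

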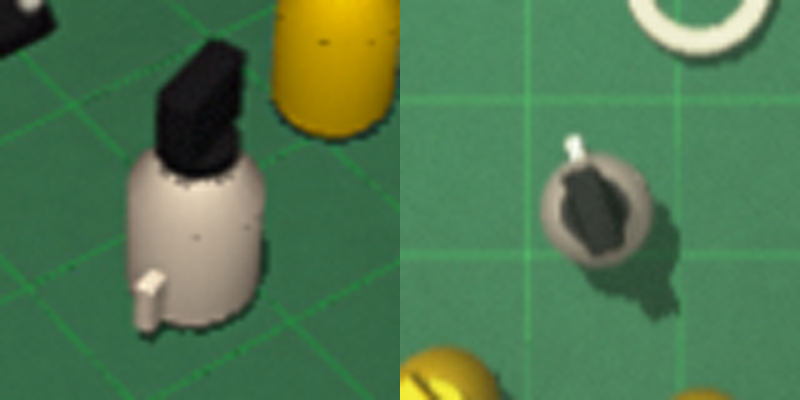

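The crop shows the white flask with the black wing cap, and its lug at scene (340,255), top (307,265). It stands at about (0.4745, 0.0835) with a yaw of 20.5°. The cap top reads about 0.13 m, which fits the given size. The dock is at (0.4957, -0.1338) with a yaw of about 2.8°. I'll move halfway towards the flask first.

>>> carry_out(
  motion=[
    [[-0.96, -0.65, 0], 0],
    [[-0.96, -0.65, 0], 0],
    [[-0.96, -0.65, 0], 0],
    [[-0.96, -0.65, 0], 0],
    [[-0.96, -0.65, 0], 0],
    [[-0.96, -0.65, 0], 0],
    [[-0.96, -0.65, 0], 0],
    [[-0.96, -0.65, 0], 0],
  ],
  hand=-1,
  force=45,
)

```text
time_s: 2.1
ee_pos: [0.361, 0.2883, 0.2054]
eef_rot: [3.141, -0.0, 2.673]
force: [1.0, 0.4, -0.2]
grip_width: 0.0939
grip_force: 0.0
```

>>> carry_out(
  motion=[
    [[-0.966, -0.654, 0], -0.1317],
    [[-0.966, -0.654, 0], -0.1317],
    [[-0.966, -0.654, 0], -0.1317],
    [[-0.966, -0.654, 0], -0.1317],
    [[-0.966, -0.654, 0], -0.1317],
    [[-0.966, -0.654, 0], -0.1317],
    [[-0.966, -0.654, 0], -0.1317],
    [[-0.966, -0.654, 0], -0.1317],
    [[-0.966, -0.654, 0], -0.1317],
    [[-0.966, -0.654, 0], -0.1317],
  ],
)

```text
time_s: 3.1
ee_pos: [0.4742, 0.0843, 0.2055]
eef_rot: [3.142, -0.0, -2.784]
force: [0.7, -0.4, -0.5]
grip_width: 0.0939
grip_force: 0.0
```

>>> carry_out(
  motion=[
    [[0, 0, 0.15], 0],
    [[0, 0, 0.3], 0],
    [[0, 0, 0.42], 0],
    [[0, 0, 0.48], 0],
    [[0, 0, 0.53], 0],
    [[0, 0, 0.53], 0],
    [[0, 0, 0.53], 0],
  ],
)

```text
time_s: 3.8
ee_pos: [0.4748, 0.0836, 0.1002]
eef_rot: [-3.141, 0.001, -2.784]
force: [-0.3, 0.2, 1.2]
grip_width: 0.0938
grip_force: 0.0
```

>>> carry_out(
  motion=[
    [[0, 0, 0], 0],
    [[0, 0, 0], 0],
    [[0, 0, 0], 0],
    [[0, 0, 0], 0],
    [[0, 0, 0], 0],
    [[0, 0, 0], 0],
    [[0, 0, 0], 0],
    [[0, 0, 0], 0],
    [[0, 0, 0], 0],
    [[0, 0, 0], 0],
  ],
  hand=1,
  force=45,
)

```text
time_s: 4.8
ee_pos: [0.4744, 0.0835, 0.0994]
eef_rot: [3.142, -0.0, -2.784]
force: [0.2, 1.3, -2.1]
grip_width: 0.0177
grip_force: 44.0
```

>>> carry_out(
  motion=[
    [[0, 0, -0.05], 0],
    [[0, 0, -0.2], 0],
    [[0, 0, -0.35], 0],
    [[0, 0, -0.5], 0],
    [[0, 0, -0.6], 0],
    [[0, 0, -0.62], 0],
    [[0, 0, -0.62], 0],
  ],
)

```text
time_s: 5.5
ee_pos: [0.4743, 0.0835, 0.2236]
eef_rot: [-3.141, 0.001, -2.784]
force: [0.3, 0.2, -3.1]
grip_width: 0.018
grip_force: 45.0
```

>>> carry_out(
  motion=[
    [[0.04, -0.12, 0], 0.01],
    [[0.08, -0.26, 0], 0.02],
    [[0.12, -0.4, 0], 0.03],
    [[0.16, -0.54, 0], 0.04],
    [[0.2, -0.68, 0], 0.0492],
    [[0.24, -0.82, 0], 0.0492],
    [[0.27, -0.94, 0], 0.0492],
    [[0.28, -1.0, 0], 0.0492],
    [[0.28, -1.0, 0], 0.0492],
    [[0.28, -1.0, 0], 0.0492],
  ],
)

```text
time_s: 6.5
ee_pos: [0.4918, -0.1227, 0.2228]
eef_rot: [3.141, -0.001, -3.093]
force: [0.2, -0.7, -3.0]
grip_width: 0.0176
grip_force: 45.0
```

Run:
```python
from h import *
o=ctrl.get_obs();print(o["ee_pos"],np.degrees(o["eef_rot"]),o["grip_width"])
out=[]
for n,b in(("scene",(230,120)),("top",(350,220))):
    p,d=camera(n);cv2.imwrite(f"pics/{n}1.png",p)
    out.append(cv2.resize(p[b[1]:b[1]+100,b[0]:b[0]+100],(400,400),interpolation=cv2.INTER_CUBIC))
    e=o["ee_pos"];zb=e[2]-.099
    P=cloud(n,d,np.ones_like(d,bool));F=P[np.hypot(P[:,0]-e[0],P[:,1]-e[1])<.045]
    F=F[(F[:,2]>zb+.013)&(F[:,2]<zb+.064)]
    A=np.c_[2*F[:,:2],np.ones(len(F))];x=np.linalg.lstsq(A,(F[:,:2]**2).sum(1),rcond=None)[0]
    print(n,len(F),x[:2],np.sqrt(x[2]+x[0]**2+x[1]**2))
    for q,z in(("flask_lug",zb+.025),("flask",zb),("cradle_notch",.075)):
        print(q,[(round(r["conf"],2),np.round(r["location"]),atz(n,r["location"],z).round(4)) for r in finder.pinpoint(n,q)][:4])
cv2.imwrite("pics/crop1.png",np.hstack(out))
```

```text
[ 0.49176274 -0.12270276  0.22282626] [ 1.79962753e+02 -5.99114986e-02 -1.77209521e+02] 0.017550607953032003
scene 565 [ 0.49313904 -0.12318038] 0.028574548008215937
flask_lug [(0.94, array([383., 200.]), array([0.4214, 0.1165, 0.1488])), (0.82, array([408., 235.]), array([0.4452, 0.2124, 0.1488])), (0.66, array([274., 155.]), array([ 0.5188, -0.1286,  0.1488]))]
flask [(0.93, array([286., 160.]), array([ 0.4904, -0.1254,  0.1238])), (0.87, array([375., 213.]), array([0.438 , 0.1158, 0.1238])), (0.56, array([409., 254.]), array([0.4566, 0.2315, 0.1238]))]
cradle_notch []
top 40 [ 0.49163734 -0.12061154] 0.027288773807592433
flask_lug [(0.74, array([341., 335.]), array([0.3398, 0.0112, 0.1488])), (0.6, array([289., 328.]), array([0.3563, 0.1324, 0.1488]))]
flask [(0.64, array([278., 315.]), array([0.3825, 0.1602, 0.1238]))]
cradle_notch []
```

View pics/crop1.png

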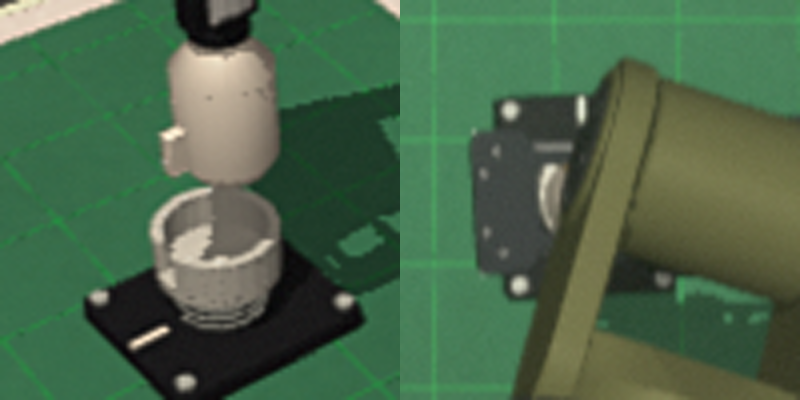

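The flask hangs upright at scene (284,155) with its lug at (273,157), on the same side as the ring's notch and the white line at (267,204). I'll centre it over the ring and lower it until just above the floor.

>>> carry_out(
  motion=[
    [[-0.015, -0.055, 0], 0],
    [[-0.015, -0.055, 0], 0],
    [[-0.015, -0.055, 0], 0],
    [[-0.015, -0.055, 0.08], 0],
    [[-0.015, -0.055, 0.16], 0],
    [[-0.015, -0.055, 0.21], 0],
    [[-0.015, -0.055, 0.25], 0],
    [[-0.015, -0.055, 0.29], 0],
    [[-0.015, -0.055, 0.33], 0],
    [[-0.015, -0.055, 0.33], 0],
    [[-0.015, -0.055, 0.33], 0],
  ],
)

```text
time_s: 8.0
ee_pos: [0.4956, -0.1344, 0.1576]
eef_rot: [-3.142, 0.0, -3.093]
force: [-0.2, 0.3, -2.8]
grip_width: 0.018
grip_force: 45.0
```

>>> carry_out(
  motion=[
    [[0, 0, 0.02], 0],
    [[0, 0, 0.035], 0],
    [[0, 0, 0.05], 0],
    [[0, 0, 0.065], 0],
    [[0, 0, 0.08], 0],
    [[0, 0, 0.09], 0],
    [[0, 0, 0.095], 0],
    [[0, 0, 0.095], 0],
    [[0, 0, 0.095], 0],
  ],
)

```text
time_s: 8.9
ee_pos: [0.4958, -0.1344, 0.139]
eef_rot: [-3.141, 0.001, -3.093]
force: [-0.8, 0.6, 8.2]
grip_width: 0.0178
grip_force: 45.0
```

Run:
```python
from h import *
o=ctrl.get_obs();print(o["ee_pos"],o["force"],o["moment"],o["grip_width"])
p,d=camera("scene")
cv2.imwrite("pics/crop2.png",cv2.resize(p[130:230,230:330],(600,600),interpolation=cv2.INTER_CUBIC))
P=cloud("scene",d,np.ones_like(d,bool));D=P[np.hypot(P[:,0]-.4957,P[:,1]+.134)<.045]
r=np.hypot(D[:,0]-.4957,D[:,1]+.134)
print("rim z",np.percentile(D[(r>.031)&(r<.036)&(D[:,2]<.09)][:,2],[80,90,95,98]))
```

```text
[ 0.49580465 -0.13441593  0.13903753] [-0.81809273  0.5997832   8.16631528] [ 0.21901931  0.46904708 -0.00686573] 0.017761496172246188
rim z [0.06219242 0.06400858 0.06483293 0.07208438]
```

View pics/crop2.png

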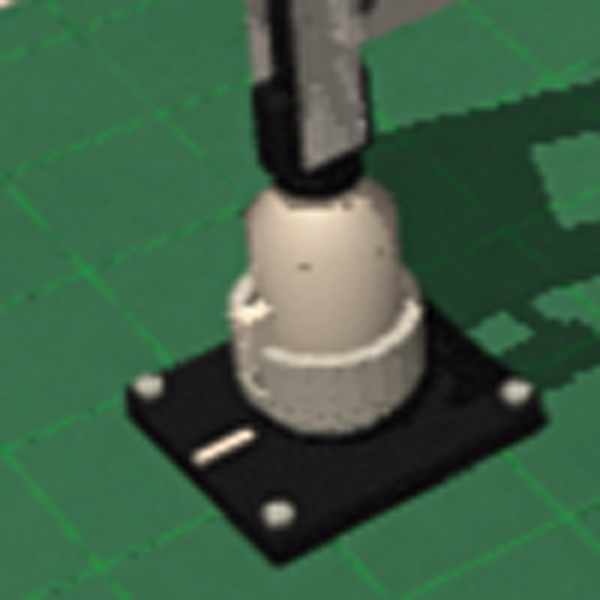

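The flask sits in the ring with its lug in the notch at scene (272,181). The contact load is about 11 N and the rim has dropped about 12 mm. I'll press a little further to the stop.

>>> carry_out(
  motion=[
    [[0, 0, 0.005], 0],
    [[0, 0, 0.01], 0],
    [[0, 0, 0.01], 0],
    [[0, 0, 0.01], 0],
    [[0, 0, 0.01], 0],
    [[0, 0, 0.01], 0],
  ],
)

```text
time_s: 9.55
ee_pos: [0.4958, -0.1344, 0.1373]
eef_rot: [-3.141, 0.001, -3.093]
force: [-2.1, -0.2, 10.5]
grip_width: 0.0175
grip_force: 45.0
```

>>> carry_out(
  motion=[
    [[0, 0, 0.004], 0],
    [[0, 0, 0.004], 0],
    [[0, 0, 0.004], 0],
    [[0, 0, 0.004], 0],
  ],
)

```text
time_s: 9.95
ee_pos: [0.496, -0.1345, 0.1372]
eef_rot: [-3.141, 0.002, -3.093]
force: [-4.2, 1.1, 17.4]
grip_width: 0.0179
grip_force: 45.0
```

Run:
```python
from h import *
p,d=camera("scene");d0=np.load("scened.npy")
P=cloud("scene",d,np.ones_like(d,bool));D=P[np.hypot(P[:,0]-.4957,P[:,1]+.134)<.045]
r=np.hypot(D[:,0]-.4957,D[:,1]+.134)
print("rim z",np.percentile(D[(r>.031)&(r<.036)&(D[:,2]<.09)][:,2],[80,90,95]))
b=D[(D[:,2]>.068)&(D[:,2]<.1)&(r<.036)]
A=np.c_[2*b[:,:2],np.ones(len(b))];x=np.linalg.lstsq(A,(b[:,:2]**2).sum(1),rcond=None)[0];print("belly",x[:2],np.sqrt(x[2]+x[0]**2+x[1]**2))
g=p.astype(float);dk=P[(np.hypot(P[:,0]-.4957,P[:,1]+.134)<.05)&(P[:,2]>.12)];print("cap pts",len(dk))
```

```text
rim z [0.06038808 0.06213929 0.06360965]
belly [ 0.49583089 -0.1337882 ] 0.027903618452695053
cap pts 3473
```

The force climbed to 17 N with no further travel, so the ring is on its stop. The flask's belly is centred on the ring to within 1 mm. I'm handing it in.

```bash
python3 -c "
from station import ctrl
print(ctrl.hand_in())"
```

```text
the job is handed in; nothing more can be done
None
```

The flask is seated in the ring with its lug in the notch and is held pressed against the bottom stop; the job is handed in, and hand-in returned no verdict.

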